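Time the joint drive and fit its locking plate

ROBOT

A 6-joint arm with a two-finger parallel gripper is mounted at the origin on the work surface. World frame = base frame: x ahead of the robot, y to its left, z up, the work surface at z = 0. Lengths are in mm, angles in rad, forces in N, time in s.
With the tool pointing down it reaches from about 350 to 875 mm from the base axis. Payload 4.2 kg.
Tool frame: the origin (TCP) lies between the finger pads; the fingertips stand 8 mm ahead of it and the grasp point (between the pads) lies 11 mm behind it; z points along the fingers, y is the line along which they close (so a half turn about z gives the same grasp; the last joint's range is limited). The gripper opens to 85 mm and grips with 20 to 120 N. Pads are 22 mm wide; open, the fingers measure 114 mm over their backs; the gripper's body (76 mm by 85 mm) begins 54 mm behind the grasp point. The pads swing forward as they close: fully open they stand 13 mm farther back than shut.
Start: joints at [-1.014, 0.385, 0.008, 0, -1.194, -0.259], TCP at [183.402, -597.464, 239.312] pointing down, gripper open.
Joint ranges: [-3.14, 3.14], [-1.21, 2.06], [-1.07, 1.41], [-3.16, 2.05], [-2.99, -0.16], [-3.1, 3.1]. Speed limits (rad/s): [2.79, 2.79, 3.14, 3.14, 3.14, 3.14].

INTERFACE

Orientations are given as a unit quaternion [x, y, z, w].
In Python, from bench import read_state, get_image, camera_params, job_done gives the robot as it stands.
- The arm moves only by the tool drive_tool, never from a script. Its argument "moves" is a list that holds one entry, the list of rows, each a list of 7 numbers: the shift along the tool's x, y, z in m, then the turn, a rotation vector about the tool's x, y, z in rad, then the closure in counts, from 0 (fully open) to 255 (shut). A call has 1 to 8 rows; each row shifts and turns the commanded pose from where the row before left it, along the tool's axes as they then stand; what a row does not reach is not made up. A row lasts 1/12 s, in which the tool goes at most 41.7 mm and 7.16 degrees, less where a joint would pass 70% of its speed; a pose out of reach is approached as far as the arm can. A call is refused whole if a number of a shift passes 0.0417 or a number of a turn 0.125, either way. A call with a gripper value outside its range is refused whole. The fingers move at their own pace and stop on an object; the grip force is fixed at half the most. Time passes only in rows, so rows that do not move let the fingers close. It gives the time, the measured TCP pose, the force and the opening at its end, in the units of the state.
- read_state(): the state, without advancing time (a new reading comes with each control period).
- get_image(name): name is "scene" or "top" or "wrist"; returns the picture (400x640x3 uint8, blue, green, red); there is no depth.
- camera_params(name): a dict with "mtx" (3x3 intrinsics, pixels), "dist" ([k1, k2, p1, p2, k3] as OpenCV has them; the pictures are not rectified), "extrinsics" (4x4, takes a point from camera to world coordinates). Camera axes: x right, y up, looking along -z (the intrinsics and any distortion apply to the point x, -y, -z); pixel columns grow to the right and rows downward; lengths in mm; the calibration is good to about 2 mm. A picture is of the moment at which its call begins: read the wrist's pose just before it. camera_params takes no time and is no camera call; for the wrist camera it gives the pose at the moment of the call.
- job_done(): hands the job in, once; it reports no verdict.
The state is a dict: "clock": time; "joints": joint angles; "joint_vel": joint speeds; "joint_efforts": joint torques, N m; "position": TCP position; "ee_rot": TCP orientation; "contact_force": force on the tool from outside, world axes, zero at the start; "wrist_torque": the same for the moment, N m; "gripper_width": finger opening in mm.
Only numpy, scipy, OpenCV 4.12 (cv2) and the standard library are available. Lean on these libraries where they do the work, as an engineer would, in place of code of your own. Each camera call takes 0.05 s, during which the arm holds its last target. There are 200 camera calls.

TASK

Turn the big aluminium pulley on the leaning red drive until its red engraved mark faces the yellow pointer, and let go of it. Then lower the blue locking plate, square to the leaning face, over the two steel pins (one on the stand, one on the pulley) until it is fully home, and only then let go. Leave the other things on the bench where they are.

Things in the scene. Friction and masses are not known exactly. Their poses are not given: they have to be found in the camera images.
- drive: Red steel stand, fixed to the bench, base 240 x 200 mm; its grey face leans 30 degrees back, looking up and towards the stand's -x. Origin: on the bench, 105 mm below the point where the pulley's axis meets the face. x points away from the leaning side, y to the left along the face, z up. Its place and yaw differ each time.
- pulley: Aluminium timing pulley, cup-like: rim 140 mm outside, wall 10 mm, 40 mm high; recess 30 mm deep over a 10 mm web; hub 30 mm wide, 5 mm below the rim. Origin: centre of its underside, 8 mm off the face; z: its axis, out of the face, 30 degrees from vertical; x: to its mark. Turned by its rim, no stops; friction (0.12 N m) holds it. The mark starts 90 to 150 degrees anticlockwise of the pointer.
- mark (a point): The outer end of the red engraved mark, on the rim's top edge (70 mm from the axis, 40 mm above the pulley's origin along its z). A red line runs along the web, over the rim and down its outside.
- pointer (a point): Tip of the fixed yellow pointer, 75 mm from the pulley's axis at the height of the rim's top, straight up the slope from the axis; it points at the axis. Its frame is parallel to the drive's. Its yellow post is 97 to 107 mm from the axis, 22 mm wide, 4 mm higher than the rim's top.
- pulley_pin (a point): Steel pin on the pulley, 46 mm from its axis, a quarter turn anticlockwise (seen from in front) from the mark. The point is on the pin's axis, level with the rim's top; from there the pin, 12 mm thick, stands 22 mm along the pulley's z, the last 8 mm tapering to 5 mm. Below the point it is a 19 mm thick post down to the web.
- fixed_pin (a point): Steel pin on the stand, parallel to the pulley's axis: 100 mm up the slope from that axis and 46 mm to the drive's +y; shaped like the pulley's pin (12 mm thick, 22 mm from this point to its tip). The point is on the pin's axis on top of its red boss (34 mm wide), level with the rim's top. With the mark facing the pointer, the two pins are 100 mm apart on a line straight up the slope.
- plate_home (a point): The point midway between the two pins when the mark faces the pointer, level with the rim's top: the plate's origin lies here when the plate is home, resting on the boss and on the pulley's rim.
- plate: Blue locking plate, 140 x 50 x 10 mm, with two through holes of 14.4 mm diameter at 50 mm either side of its centre along its x; on top an orange grip rib 60 mm long (along x), 14 mm wide, 35 mm high (top 45 mm above the underside). Origin: centre of the underside; z up through the rib. About 0.25 kg. Starts lying flat on the bench. It fits either way round.
- spare: spare idler pulley, aluminium, 72 mm diameter, 36 mm high; origin under its centre. Bystander
- meter: yellow multimeter, 160 x 85 x 34 mm, lying; origin under its centre. Bystander
- driver: screwdriver with red handle, lying. Bystander
- spanner: steel spanner, lying. Bystander
- oil: white plastic bottle with red cap, 48 mm diameter, 130 mm high. Bystander
- carton: small cardboard carton, 160 x 120 x 50 mm. Bystander
- bin: open blue plastic bin, 120 x 160 x 60 mm. Bystander
Mind the look-alikes: they are no part of the job. What is shaped like the plate but green is not meant.

How it is judged (in metres and radians):
On the way, in this order (a step that is already met when the one before it is completed fails the run):
1. the pulley's mark faces the pointer (within 4 mm at the rim), the pulley is at rest and released (y of mark in the frame of pointer between -0.004 and 0.004 m and distance between mark and pointer below 0.02 m and angular speed of pulley below 0.1 rad/s and contact force between each of the arm, the fingers and pulley below 0.1 N), for 0.3 s.
2. the plate has been lowered onto both pins, down to its seat (within 4 mm) and parallel to the pulley, with the fingers still on it (distance between plate and plate_home below 0.004 m and angle between the z axis of plate and the z axis of pulley, either way round below 0.05 rad and contact force between the fingers and plate above 0.3 N), for 0.1 s.
At the end, for the whole second after the job is handed in: The mark is within 4 mm of facing the pointer; the plate lies home on both pins: its origin within 4 mm of plate_home and its z axis within 0.05 rad of the pulley's axis; pulley and plate are at rest and released (all of step 1 and distance between plate and plate_home below 0.004 m and angle between the z axis of plate and the z axis of pulley, either way round below 0.05 rad and linear speed of plate below 0.02 m/s and contact force between each of the arm, the fingers and plate below 0.1 N); the robot touches nothing.
It fails at once if one of the other things on the bench (spare pulley, meter, screwdriver, spanner, bottle, carton, bin) is moved by more than 40 mm (distance of any of spare, meter, driver, spanner, oil, carton, bin from where it was at the start of the episode above 0.04 m).
It also fails if it takes over 72 s, if anything falls off the work surface, if the arm or the gripper's body presses on something with over 40 N, if the wrist force passes 120 N, or if a joint passes its speed limit or range.

## Working session

There is one attempt and no reset: what is moved stays moved. The work goes in short steps, Python scripts to look and compute and a tool call to move; the robot and the scene stay as the last step left them, time stands still between calls to the robot, and variables do not carry over. Pictures are saved under pics/ and viewed, on a budget of 10 in all, crops included, one or two more only if the job needs it, and the job is handed in when it is done.

Besides the shell and the picture viewer there is one more tool, called after "Call:" as name([rows], argument=value, ...), one row to a line, values as JSON. drive_tool: Moves the arm, as the interface text tells. Its arguments: {"type":"object","properties":{"moves":{"type":"array"}},"required":["moves"]}

```bash
ls; mkdir -p pics
python3 - <<'E'
from bench import *
import cv2,numpy as np
np.set_printoptions(suppress=True,precision=4)
print(read_state())
for n in ["scene","top"]:
    p=camera_params(n);print(n,p)
    im=get_image(n);cv2.imwrite(f"pics/{n}0.png",im)
a=cv2.imread("pics/scene0.png");b=cv2.imread("pics/top0.png")
E
```

```text
pics
{'clock': 0.0, 'joints': array([-1.0144,  0.3856,  0.0066, -0.0005, -1.194 , -0.2586]), 'joint_vel': array([-0.0001, -0.0011, -0.0003, -0.0003,  0.    , -0.0017]), 'joint_efforts': array([  0.0002, -39.2289,  18.8401,   4.1861,  -0.0045,   0.    ]), 'position': array([ 183.241 , -596.9355,  238.2223]), 'ee_rot': array([-0.1483,  0.9889,  0.0011, -0.0002]), 'contact_force': array([-0.23  ,  0.8566,  0.1851]), 'wrist_torque': array([ 0.0164, -0.0094,  0.0004]), 'gripper_width': 85.36538253961571}
scene {'mtx': array([[485.9197,   0.    , 312.6294],
       [  0.    , 485.9197, 203.007 ],
       [  0.    ,   0.    ,   1.    ]]), 'dist': array([-0.1426,  0.    ,  0.    ,  0.    ,  0.    ]), 'extrinsics': array([[  -0.4422,   -0.6061,    0.6612, 1545.854 ],
       [   0.8968,   -0.3108,    0.3149,  511.2696],
       [   0.0146,    0.7322,    0.6809, 1209.1349],
       [   0.    ,    0.    ,    0.    ,    1.    ]])}
top {'mtx': array([[392.0226,   0.    , 310.1575],
       [  0.    , 392.0226, 194.7936],
       [  0.    ,   0.    ,   1.    ]]), 'dist': array([0.0124, 0.    , 0.    , 0.    , 0.    ]), 'extrinsics': array([[  -0.0011,    0.9992,   -0.0392,  444.3029],
       [  -0.9997,   -0.0021,   -0.0248,    7.4042],
       [  -0.0249,    0.0392,    0.9989, 1354.8433],
       [   0.    ,    0.    ,    0.    ,    1.    ]])}
```

View pics/top0.png

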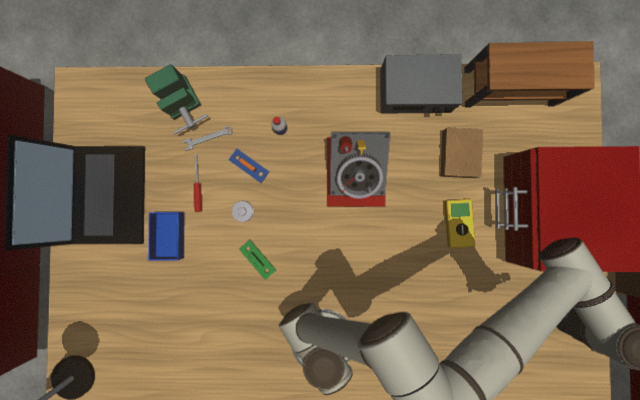

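View pics/scene0.png

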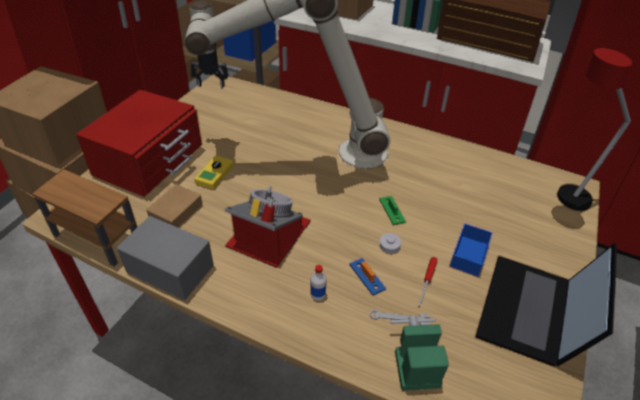

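The top view shows the drive at about (358,170), with the pulley centre at (360,177) and the pointer at (362,147), so the leaning face looks towards the robot.

Candidates for the plate:
- blue with an orange rib at (249,165)
- green look-alike at (258,259)
- blue bin at (167,236)

By the description I choose (249,165). For the pulley, the one on the red stand at (360,177) is the one wanted, and the spare at (243,211) is not.

```bash
cat > h.py <<'E'
import cv2,numpy as np
from scipy.spatial.transform import Rotation as R
np.set_printoptions(suppress=True,precision=3)
def rays(p,uv):
    n=cv2.undistortPoints(np.array(uv,float).reshape(-1,1,2),p["mtx"],p["dist"])[:,0]
    E=p["extrinsics"]; d=np.c_[n[:,0],-n[:,1],-np.ones(len(n))]@E[:3,:3].T
    return E[:3,3],d
def onplane(p,uv,pt,nrm=(0,0,1)):
    o,d=rays(p,uv); nrm=np.array(nrm,float)
    return o+d*(((np.array(pt,float)-o)@nrm)/(d@nrm))[:,None]
def proj(p,X):
    E=p["extrinsics"]; c=(np.atleast_2d(X)-E[:3,3])@E[:3,:3]
    return cv2.projectPoints(np.c_[c[:,0],-c[:,1],-c[:,2]],np.zeros(3),np.zeros(3),p["mtx"],p["dist"])[0][:,0]
def mask(im,lo,hi): return cv2.inRange(cv2.cvtColor(im,cv2.COLOR_BGR2HSV),lo,hi)
def big(m,roi=None):
    if roi:
        z=np.zeros_like(m);x0,y0,x1,y1=roi;z[y0:y1,x0:x1]=m[y0:y1,x0:x1];m=z
    return max(cv2.findContours(m,cv2.RETR_EXTERNAL,cv2.CHAIN_APPROX_NONE)[0],key=cv2.contourArea)
def toolmove(s,pos,Rt):
    """shift in tool axes (mm) and rotvec to go from state s to pos,Rt"""
    R0=R.from_quat(s["ee_rot"]); return R0.inv().apply(np.array(pos)-s["position"]),(R0.inv()*Rt).as_rotvec()
E
python3 - <<'E'
from h import *; from bench import *
p=camera_params("top");im=cv2.imread("pics/top0.png")
c=big(mask(im,(100,100,60),(125,255,255)),(220,140,280,190))
P=onplane(p,c[:,0],(0,0,10));r=cv2.minAreaRect(P[:,:2].astype(np.float32));print("plate",r)
c=big(mask(im,(5,120,120),(20,255,255)),(220,140,280,190)) 
P=onplane(p,c[:,0],(0,0,45));print("rib",cv2.minAreaRect(P[:,:2].astype(np.float32)))
print("pulley c",onplane(p,[(360,177)],(0,0,146.6)))
print("base corners", onplane(p,[(327,206.5),(386,206.5)],(0,0,8)))
s=read_state();w=camera_params("wrist");R0=R.from_quat(s["ee_rot"])
print(w["mtx"],w["dist"]);print("cam in tool",R0.inv().apply(w["extrinsics"][:3,3]-s["position"]));print(R0.as_matrix().T@w["extrinsics"][:3,:3])
print(R0.as_matrix())
cr=lambda x0,y0,x1,y1:cv2.resize(im[y0:y1,x0:x1],(400,400),interpolation=cv2.INTER_CUBIC)
cv2.imwrite("pics/crop1.png",np.hstack([cr(310,120,410,220),cr(200,115,300,215)]))
E
```

```text
plate ((599.4986572265625, 254.70123291015625), (136.1395721435547, 44.90607452392578), 54.38196563720703)
rib ((599.3963623046875, 253.51556396484375), (59.16251754760742, 12.135613441467285), 54.408203125)
pulley c [[ 546.29 -116.19  146.6 ]]
base corners [[ 456.874  -16.87     8.   ]
 [ 456.627 -218.308    8.   ]]
[[337.026   0.    320.083]
 [  0.    337.026 198.373]
 [  0.      0.      1.   ]] [-0.058  0.     0.     0.     0.   ]
cam in tool [  72.01    -0.371 -135.545]
[[ 0.001  0.959  0.282]
 [ 1.    -0.001  0.001]
 [ 0.001  0.282 -0.959]]
[[-0.956 -0.293 -0.001]
 [-0.293  0.956  0.002]
 [ 0.     0.002 -1.   ]]
```

View pics/crop1.png

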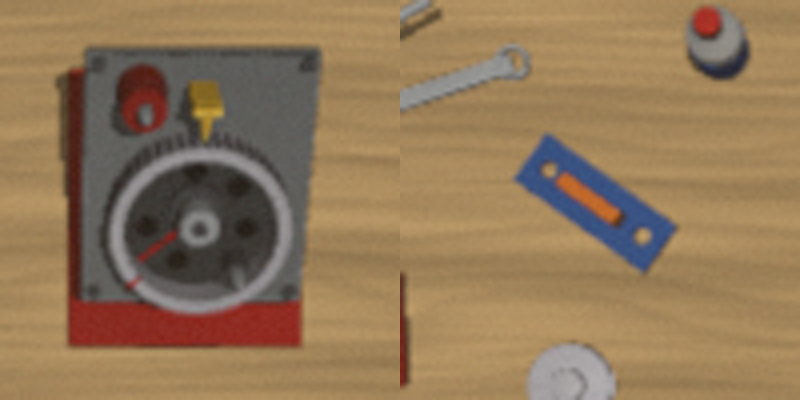

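The crop shows the drive with yaw about 0. The red mark is lower left at crop (132,285), about 130° anticlockwise of the pointer, and the pulley pin is lower right at (238,275). On the right is the blue plate with its orange rib and two holes, so the choice holds. Now I move over the drive.

Call:
drive_tool([
  [[-0.03,0.0265,-0.0015,0,0,-0.12,0],[-0.03,0.0265,-0.0015,0,0,0.12,0],[-0.03,0.0265,-0.0015,0,0,0,0],[-0.03,0.0265,-0.0015,0,0,0,0],[-0.03,0.0265,-0.0015,0,0,0,0],[-0.03,0.0265,-0.0015,0,0,0,0],[-0.03,0.0265,-0.0015,0,0,0,0],[-0.03,0.0265,-0.0015,0,0,0,0]],
])

```text
clock: 0.77
position: [346.7, -320.2, 251.2]
ee_rot: [-0.148, 0.989, 0.0, -0.0]
contact_force: [0.5, -1.0, 0.0]
gripper_width: 85.4
```

Call:
drive_tool([
  [[-0.03,0.0265,-0.0015,0,0,0,0],[-0.03,0.0265,-0.0015,0,0,0,0],[-0.03,0.0265,-0.0015,0,0,0,0],[-0.03,0.0265,-0.0015,0,0,0,0],[-0.03,0.0265,-0.0015,0,0,0,0],[-0.03,0.0265,-0.0015,0,0,0,0],[0,0,0,0,0,-0.125,0],[0,0,0,0,0,-0.125,0]],
])

```text
clock: 1.43
position: [472.7, -115.1, 259.8]
ee_rot: [-0.275, 0.961, 0.0, -0.0]
contact_force: [-1.0, 1.0, -0.2]
gripper_width: 85.1
```

Call:
drive_tool([
  [[0,0,0,0,0,-0.125,0],[0,0,0,0,0,-0.125,0],[0,0,0,0,0,-0.125,0],[0,0,0,0,0,-0.125,0],[0,0,0,0,0,-0.125,0],[0,0,0,0,0,-0.125,0],[0,0,0,0,0,-0.125,0],[0,0,0,0,0,-0.125,0]],
])

```text
clock: 2.1
position: [471.5, -117.2, 259.9]
ee_rot: [-0.701, 0.713, 0.0, -0.0]
contact_force: [-0.5, -0.9, -0.4]
gripper_width: 85.5
```

Call:
drive_tool([
  [[0,0,0,0,0,-0.125,0],[0,0,0,0,0,-0.125,0],[0,0,0,0,0,-0.125,0],[0,0,0,0,0,-0.125,0],[0,0,0,0,0,-0.125,0],[0,0,0,0,0,-0.125,0],[0,0,0,0,0,-0.125,0],[0,0,0,0,0,-0.125,0]],
])

```text
clock: 2.77
position: [471.5, -117.3, 259.9]
ee_rot: [0.957, -0.29, -0.001, 0.0]
contact_force: [-0.5, -0.9, -0.7]
gripper_width: 85.6
```

```bash
cat >> h.py <<'E'
def slope_rot(deg,yaw=0):
    Z=R.from_euler('z',yaw,degrees=True).as_matrix()
    u,l,n=Z@[np.sqrt(.75),0,.5],Z@[0,1,0],Z@[-.5,0,np.sqrt(.75)]
    a=np.radians(deg);x=np.cos(a)*u+np.sin(a)*l
    return R.from_matrix(np.c_[x,np.cross(-n,x),-n]),u,l,n
E
python3 - <<'E'
from h import *; from bench import *
s=read_state();Rt,u,l,n=slope_rot(43);print(s["joints"])
print(toolmove(s,np.array([546,-116,146.6])+130*n,Rt))
E
```

```text
[ 0.091  0.131 -0.287 -0.    -1.154  0.892]
(array([ 7.239, -6.327,  0.68 ]), array([-0.046,  0.563, -1.305]))
```

Call:
drive_tool([
  [[0,0,0,-0.0038,0.047,-0.1088,0],[0,0,0,-0.0038,0.047,-0.1088,0],[0,0,0,-0.0038,0.047,-0.1088,0],[0,0,0,-0.0038,0.047,-0.1088,0],[0,0,0,-0.0038,0.047,-0.1088,0],[0,0,0,-0.0038,0.047,-0.1088,0],[0,0,0,-0.0038,0.047,-0.1088,0],[0,0,0,-0.0038,0.047,-0.1088,0]],
])

```text
clock: 3.43
position: [471.4, -117.1, 260.0]
ee_rot: [0.973, 0.143, 0.169, 0.067]
contact_force: [-1.2, 0.3, -0.1]
gripper_width: 85.5
```

Call:
drive_tool([
  [[0,0,0,-0.0038,0.047,-0.1088,0],[0,0,0,-0.0038,0.047,-0.1088,0],[0,0,0,-0.0038,0.047,-0.1088,0],[0,0,0,-0.0038,0.047,-0.1088,0],[0,0,0,0,0,0,0],[0,0,0,0,0,0,0]],
])

```text
clock: 3.93
position: [471.5, -117.6, 260.3]
ee_rot: [0.9, 0.35, 0.241, 0.096]
contact_force: [0.9, -0.2, -0.3]
gripper_width: 85.3
```

Run:
```python
from h import *; from bench import *; import json
s=read_state();w=camera_params("wrist");im=get_image("wrist");cv2.imwrite("pics/w1.png",im)
np.savez("w1.npz",**w)
Rt,u,l,n=slope_rot(43);C=np.array([546,-116,146.6])
print(s["joints"],toolmove(s,C+130*n,Rt))
print("exp: C",proj(w,C),"pointer",proj(w,C+75*u),"fixed",proj(w,C+100*u+46*l))
```

```text
[ 0.13  -0.101 -0.683  0.151 -0.474  2.065] (array([6.767, 3.995, 5.718]), array([ 0.003,  0.002, -0.009]))
exp: C [[323.458 180.749]] pointer [[388.268 112.297]] fixed [[368.936  44.65 ]]
```

View pics/w1.png

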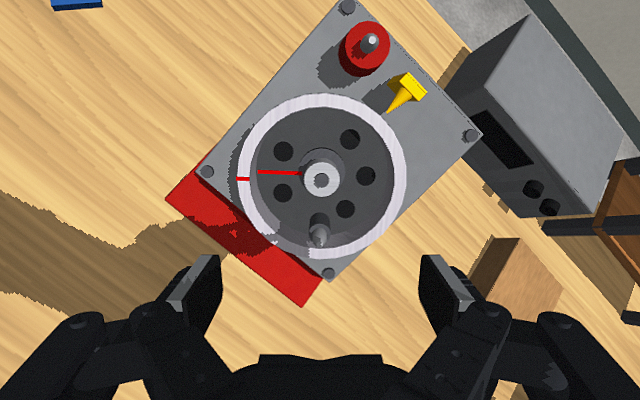

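The wrist view shows the rim around (322,178), the hub at (322,180), the pointer tip at (387,113), the mark's outer end at (238,179), the pulley pin at (319,238) and the fixed pin tip at (371,40). These agree with what I predicted from the top view, and now I measure them exactly.

```bash
cat > meas.py <<'E'
from h import *
def rimfit(w,im,C,yaw,fix=None):
    """circle fit of the rim's top in the face plane; returns centre, radius, resid"""
    _,u,l,n=slope_rot(0,yaw)
    hsv=cv2.cvtColor(im,cv2.COLOR_BGR2HSV)
    m=cv2.inRange(hsv,(0,0,165),(180,45,255))
    vv,uu=np.nonzero(m); P=onplane(w,np.c_[uu,vv],C,n)-C
    a,b=P@u,P@l; r=np.hypot(a,b); th=np.degrees(np.arctan2(b,a)); pts=[]
    for t in range(-180,180,3):           # inner and outer edges of the bright ring by sector
        k=(abs(th-t)<1.5)&(r>50)&(r<80)
        if k.sum()>8: pts.append((t,np.percentile(r[k],1),np.percentile(r[k],99)))
    pts=np.array(pts); T=np.radians(pts[:,0]); out=[]
    for col in (1,2):
        q=pts[:,col]; A=np.c_[np.cos(T),np.sin(T),np.ones(len(T))]; k=np.ones(len(T),bool)
        for _ in range(5):
            x=np.linalg.lstsq(A[k],q[k],rcond=None)[0]; e=abs(A@x-q); k=e<1.5
        out.append(list(x)+[k.sum()])
    return np.array(out),u,l,n
def angle(w,uv,C,u,l,n):
    P=onplane(w,uv,C,n)-C; return [(np.hypot(p@u,p@l),np.degrees(np.arctan2(p@l,p@u))) for p in P]
E
python3 - <<'E'
from meas import *
w=dict(np.load("w1.npz"));im=cv2.imread("pics/w1.png")
C=np.array([546,-116,146.6]);yaw=0
for i in range(3):
    o,u,l,n=rimfit(w,im,C,yaw);print("in/out du,dl,r,n",o.tolist());d=o.mean(0);C=C+d[0]*u+d[1]*l;print(C)
y=big(mask(im,(22,120,120),(35,255,255)),(370,60,440,120))[:,0]
tip=y[np.argmin(np.hypot(*(y-[322,180]).T))];print("tip",tip,angle(w,[tip],C,u,l,n))
r=mask(im,(0,150,100),(8,255,255))|mask(im,(172,150,100),(180,255,255))
v,x=np.nonzero(r[150:200,234:250]);print("mark px",x.mean()+234,v.mean()+150,len(x),angle(w,[(x.mean()+234,v.mean()+150),(x.min()+234,v[x==x.min()].mean()+150)],C,u,l,n))
print("hub",angle(w,[(322,180)],C-5*n,u,l,n),"fixed tip",onplane(w,[(371,40)],C+22*n,n)-C@np.eye(3),[ (onplane(w,[(371,40)],C+22*n,n)-C)@k for k in(u,l)])
E
```

```text
in/out du,dl,r,n [[-1.4325963671083286, 0.6511600412677865, 60.38481307512998, 108.0], [-1.3762298115542564, 0.6408629401289119, 70.01636766522198, 108.0]]
[ 544.784 -115.354  145.898]
in/out du,dl,r,n [[-0.04431497665885082, 0.008124092185155973, 60.39223545895571, 108.0], [0.007443413125998987, -0.015537986795180814, 70.03413294429033, 108.0]]
[ 544.768 -115.358  145.889]
in/out du,dl,r,n [[-0.026982793752675725, 0.014544322876218985, 60.39380648221144, 108.0], [0.025862274657454457, -0.011767134945529278, 70.03421227242181, 108.0]]
[ 544.767 -115.356  145.888]
tip [387 112] [(np.float64(75.90256420210365), np.float64(0.19017868430037904))]
mark px 242.26785714285714 178.46428571428572 56 [(np.float64(65.72246196806945), np.float64(130.24938571220179)), (np.float64(70.91949356442747), np.float64(130.0903829111318))]
hub [(np.float64(0.2839820351170848), np.float64(-35.89947251629202))] fixed tip [[75.703 46.498 69.111]] [array([100.116]), array([46.498])]
```

The fit is good: yaw is about 0.2°, the pulley centre is at (544.6, -115.4, 146.3), and the mark is at 130.1° anticlockwise. I will grip the hub and turn +2.27 rad about tool z.

Call:
drive_tool([
  [[0.006,0.0025,0.005,0.003,0.002,-0.009,100],[0,0,0.02,0,0,0,100],[0,0,0.02,0,0,0,100],[0,0,0.02,0,0,0,100],[0,0,0.02,0,0,0,100],[0,0,0.015,0,0,0,100],[0,0,0,0,0,0,100],[0,0,0,0,0,0,100]],
])

```text
clock: 4.65
position: [527.5, -114.9, 175.7]
ee_rot: [0.898, 0.356, 0.24, 0.095]
contact_force: [0.5, 0.6, 0.6]
gripper_width: 52.1
```

Run:
```python
from h import *; from bench import *
s=read_state();Rt,u,l,n=slope_rot(43);print(s["gripper_width"],s["contact_force"],toolmove(s,np.array([544.6,-115.4,146.3])-17*n,Rt))
```

```text
52.06711842397677 [0.488 0.598 0.618] (array([-0.226,  0.582, 50.989]), array([-0.002,  0.001,  0.004]))
```

Call:
drive_tool([
  [[0,0.0005,0.015,0,0,0.004,100],[0,0,0.015,0,0,0,100],[0,0,0.012,0,0,0,100],[0,0,0.008,0,0,0,100],[0,0,0,0,0,0,255],[0,0,0,0,0,0,255],[0,0,0,0,0,0,255],[0,0,0,0,0,0,255]],
])

```text
clock: 5.32
position: [546.7, -117.4, 138.0]
ee_rot: [0.901, 0.359, 0.231, 0.081]
contact_force: [-20.2, 30.1, 5.1]
gripper_width: 26.9
```

Run:
```python
from h import *; from bench import *
s=read_state();Rt,u,l,n=slope_rot(43);print(s["joints"],s["gripper_width"],s["contact_force"],toolmove(s,np.array([544.6,-115.4,146.3])-17*n,Rt))
```

```text
[ 0.088  0.215 -0.691  0.127 -0.171  2.121] 26.908614087872312 [-20.237  30.098   5.097] (array([3.16 , 0.434, 8.747]), array([-0.034,  0.007,  0.002]))
```

Run:
```python
from h import *; from bench import *
im=get_image("wrist");cv2.imwrite("pics/w2.png",im[60:400,100:540]);s=read_state();print(s["gripper_width"],s["contact_force"],s["wrist_torque"],s["position"])
```

```text
27.140295181363253 [-19.956  30.809   6.116] [7.988 5.691 4.618] [ 546.656 -117.421  137.985]
```

View pics/w2.png

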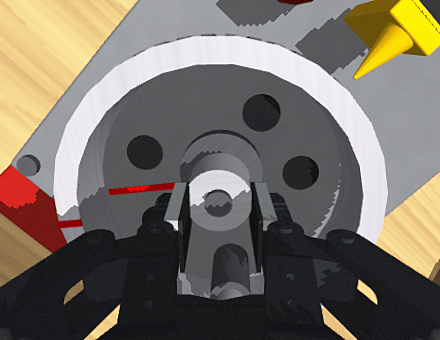

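The wrist view shows the pads straddling the hub, which sits at crop (220,195). There is a 32 N side load and the tool is 9 mm short, so I open up to see whether it settles.

Call:
drive_tool([
  [[0,0,0,0,0,0,125],[0,0,0,0,0,0,125],[0,0,0,0,0,0,125],[0,0,0,0,0,0,125]],
])

```text
clock: 5.7
position: [552.9, -119.8, 141.8]
ee_rot: [0.9, 0.357, 0.237, 0.084]
contact_force: [-6.9, 11.8, 0.7]
gripper_width: 43.2
```

Run:
```python
from h import *; from bench import *
s=read_state();Rt,u,l,n=slope_rot(43);print(s["joints"],s["gripper_width"],s["contact_force"],s["wrist_torque"],toolmove(s,np.array([544.6,-115.4,146.3])-17*n,Rt))
```

```text
[ 0.082  0.217 -0.683  0.131 -0.163  2.12 ] 43.228313443248965 [-6.868 11.758  0.723] [3.132 2.485 1.664] (array([-0.656, -6.352,  9.1  ]), array([-0.024, -0.002, -0.   ]))
```

The cause is plain: J5 is at its limit (-0.163 against -0.16), so that depth is out of reach at a full 30° lean. I back out, make the tool about 4° steeper and grip shallower.

Call:
drive_tool([
  [[0,0,-0.015,0,0,0,100],[0,0,-0.015,0,0,0,100],[0,0,0,0,0,0,100],[0,0,0,0,0,0,100]],
])

```text
clock: 6.03
position: [540.8, -121.6, 170.3]
ee_rot: [0.899, 0.356, 0.241, 0.085]
contact_force: [-0.5, 0.4, -0.5]
gripper_width: 51.9
```

```bash
cat >> h.py <<'E'
def tilted(deg,lean):
    "slope_rot turned upright so that the tool leans only `lean` degrees"
    return R.from_euler('y',30-lean,degrees=True)*slope_rot(deg)[0]
E
python3 - <<'E'
from h import *; from bench import *
s=read_state();_,u,l,n=slope_rot(43);Rt=tilted(43,26)
print(Rt.as_matrix()[:,2],s["joints"],s["gripper_width"],s["contact_force"],toolmove(s,np.array([544.6,-115.4,146.3])+20*n,Rt),toolmove(s,np.array([544.6,-115.4,146.3])-10*n,Rt)[0])
E
```

```text
[ 0.438 -0.    -0.899] [ 0.082  0.153 -0.663  0.096 -0.24   2.156] 51.92334877319567 [-0.483  0.424 -0.527] (array([ -2.154, -10.352,   2.839]), array([ 0.029, -0.058, -0.   ])) [-2.35  -9.803 32.833]
```

Call:
drive_tool([
  [[-0.002,-0.01,0.0,0.029,-0.058,0,100],[0,0,0,0,0,0,100],[0,0,0,0,0,0,100]],
])

```text
clock: 6.28
position: [532.8, -115.4, 163.9]
ee_rot: [0.907, 0.358, 0.207, 0.082]
contact_force: [-0.4, -0.2, 0.3]
gripper_width: 52.0
```

Run:
```python
from h import *; from bench import *
s=read_state();_,u,l,n=slope_rot(43);Rt=tilted(43,26)
print(s["joints"],s["gripper_width"],s["contact_force"],toolmove(s,np.array([544.6,-115.4,146.3])-11*n,Rt))
```

```text
[ 0.106  0.157 -0.671  0.158 -0.299  2.076] 51.98559821972073 [-0.432 -0.2    0.255] (array([ 2.788,  2.621, 31.956]), array([-0.003,  0.003,  0.001]))
```

Call:
drive_tool([
  [[0.0028,0.0026,0.012,0,0,0,100],[0,0,0.01,0,0,0,100],[0,0,0.01,0,0,0,100],[0,0,0,0,0,0,100],[0,0,0,0,0,0,100]],
])

```text
clock: 6.7
position: [549.4, -115.9, 136.0]
ee_rot: [0.907, 0.357, 0.206, 0.082]
contact_force: [0.6, -0.8, -0.3]
gripper_width: 52.1
```

Run:
```python
from h import *; from bench import *
s=read_state();_,u,l,n=slope_rot(43);Rt=tilted(43,26)
print(s["joints"],s["gripper_width"],s["contact_force"],toolmove(s,np.array([544.6,-115.4,146.3])-11*n,Rt))
```

```text
[ 0.098  0.227 -0.684  0.2   -0.218  2.037] 52.07308985385216 [ 0.56  -0.777 -0.308] (array([ 1.007,  0.314, -0.348]), array([-0.004,  0.005,  0.   ]))
```

Call:
drive_tool([
  [[0.001,0,0,0,0,0,255],[0,0,0,0,0,0,255],[0,0,0,0,0,0,255],[0,0,0,0,0,0,255],[0,0,0,0,0,0.06,255],[0,0,0,0,0,0.1,255],[0,0,0,0,0,0.1,255],[0,0,0,0,0,0.1,255]],
])

```text
clock: 7.37
position: [549.7, -114.3, 137.8]
ee_rot: [0.957, 0.188, 0.219, 0.043]
contact_force: [-3.2, 3.7, 2.1]
gripper_width: 27.3
```

Run:
```python
from h import *; from bench import *
s=read_state();_,u,l,n=slope_rot(43);Rt=tilted(43,26)
print(s["joints"],s["gripper_width"],s["contact_force"],toolmove(s,np.array([544.6,-115.4,146.3])-11*n,Rt))
```

```text
[ 0.101  0.224 -0.684  0.203 -0.22   1.669] 27.285221193954627 [-3.18   3.66   2.148] (array([-0.499,  0.961,  1.072]), array([-0.002,  0.004, -0.363]))
```

Low forces, so it is gripping and turning. I carry on for another 1.9 rad.

Call:
drive_tool([
  [[0,0,0,0,0,0.12,255],[0,0,0,0,0,0.12,255],[0,0,0,0,0,0.12,255],[0,0,0,0,0,0.12,255],[0,0,0,0,0,0.12,255],[0,0,0,0,0,0.12,255],[0,0,0,0,0,0.12,255],[0,0,0,0,0,0.12,255]],
])

```text
clock: 8.03
position: [549.9, -114.5, 137.8]
ee_rot: [0.935, -0.276, 0.214, -0.063]
contact_force: [-3.9, 2.4, 0.7]
gripper_width: 26.9
```

Call:
drive_tool([
  [[0,0,0,0,0,0.12,255],[0,0,0,0,0,0.12,255],[0,0,0,0,0,0.12,255],[0,0,0,0,0,0.12,255],[0,0,0,0,0,0.12,255],[0,0,0,0,0,0.12,255],[0,0,0,0,0,0.12,255],[0,0,0,0,0,0.06,255]],
])

```text
clock: 8.7
position: [549.5, -114.5, 138.2]
ee_rot: [0.722, -0.655, 0.165, -0.15]
contact_force: [-6.7, 4.0, 7.3]
gripper_width: 27.1
```

```bash
cat > mark.py <<'E'
from meas import *; from bench import *
import sys
def mark(im,w,C):
    """angle of the red mark's part on the rim, anticlockwise of the pointer, deg"""
    _,u,l,n=slope_rot(0)
    r=mask(im,(0,150,70),(8,255,255))|mask(im,(172,150,70),(180,255,255))
    v,x=np.nonzero(r);P=onplane(w,np.c_[x,v],C,n)-C;a,b=P@u,P@l;rr=np.hypot(a,b);k=(rr>61)&(rr<69.5)
    A=np.degrees(np.arctan2(b,a))[k];return len(A),np.percentile(A,[5,50,95]) if len(A) else None
if __name__=="__main__":
    s=read_state();w=camera_params("wrist");im=get_image("wrist");cv2.imwrite("pics/"+sys.argv[1],im)
    C=np.array([544.6,-115.4,146.3]);_,u,l,n=slope_rot(0)
    print(mark(im,w,C),s["gripper_width"],s["contact_force"],s["joints"],toolmove(s,C-11*n,tilted(43,26)))
E
python3 mark.py w3.png
```

```text
(0, None) 27.111164039032957 [-6.724  4.043  7.323] [ 0.101  0.223 -0.685  0.203 -0.22  -0.191] (array([0.906, 0.128, 1.577]), array([ 0.002,  0.005, -2.224]))
```

View pics/w3.png

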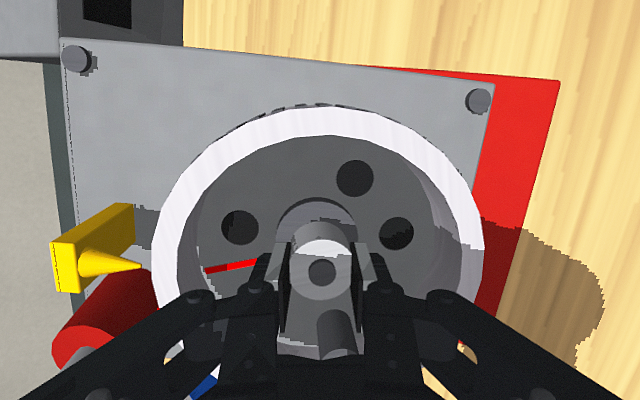

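The picture shows the mark's web part at (230,266), pointing towards the pointer tip at (140,266), so the grip did not slip. I add the last 0.05 rad, open, back off and measure.

Call:
drive_tool([
  [[0,0,0,0,0,0.045,255],[0,0,0,0,0,0,255],[0,0,0,0,0,0,120],[0,0,0,0,0,0,110],[0,0,0,0,0,0,100],[0,0,-0.015,0,0,0,100],[0,0,-0.025,0,0,0,100],[0,0,-0.025,0,0,0,100]],
])

```text
clock: 9.42
position: [521.6, -114.9, 195.7]
ee_rot: [0.709, -0.67, 0.161, -0.152]
contact_force: [1.2, -0.2, -0.4]
gripper_width: 51.9
```

Call:
drive_tool([
  [[0,0,-0.025,0,0,0,0],[0,0,-0.02,0,0,0,0],[0,0,-0.02,0,0,0,0],[0,0,0,0,0,0,0],[0,0,0,0,0,0,0],[0,0,0,0,0,0,0]],
])

```text
clock: 9.92
position: [493.7, -114.8, 253.7]
ee_rot: [0.709, -0.67, 0.162, -0.152]
contact_force: [-0.8, 0.7, -0.2]
gripper_width: 85.5
```

```bash
python3 mark.py w4.png
```

```text
(39, array([13.015, 14.226, 15.292])) 85.52760656042926 [-0.751  0.743 -0.207] [ 0.123 -0.026 -0.586  0.1   -0.568 -0.139] (array([  0.552,  -0.151, 129.879]), array([ 0.003,  0.006, -2.265]))
```

View pics/w4.png

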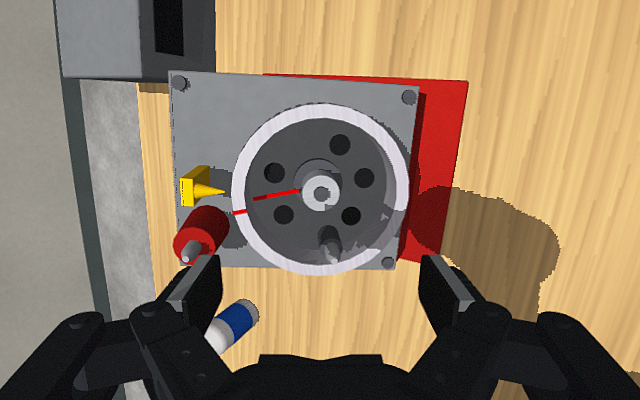

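The mark is still 14.2° anticlockwise of the pointer: the mark on the rim is at (239,212) and the pointer tip at (225,192). I regrip the hub and turn 0.25 rad more.

Call:
drive_tool([
  [[0.0005,0,0.025,0,0,0,100],[0,0,0.025,0,0,0,100],[0,0,0.025,0,0,0,100],[0,0,0.025,0,0,0,100],[0,0,0.02,0,0,0,100],[0,0,0.01,0,0,0,100],[0,0,0,0,0,0,100],[0,0,0,0,0,0,255]],
])

```text
clock: 10.63
position: [549.8, -115.5, 135.4]
ee_rot: [0.709, -0.67, 0.161, -0.151]
contact_force: [0.6, -0.5, 0.2]
gripper_width: 41.5
```

Call:
drive_tool([
  [[0,0,0,0,0,0,255],[0,0,0,0,0,0,255],[0,0,0,0,0,0,255],[0,0,0,0,0,0.06,255],[0,0,0,0,0,0.07,255],[0,0,0,0,0,0.07,255],[0,0,0,0,0,0.05,255],[0,0,0,0,0,0,255]],
])

```text
clock: 11.3
position: [549.7, -115.4, 137.2]
ee_rot: [-0.619, 0.753, -0.141, 0.171]
contact_force: [0.0, -0.5, -3.9]
gripper_width: 27.2
```

Call:
drive_tool([
  [[0,0,0,0,0,0,120],[0,0,0,0,0,0,110],[0,0,0,0,0,0,100],[0,0,-0.015,0,0,0,100],[0,0,-0.03,0,0,0,100],[0,0,-0.03,0,0,0,100],[0,0,-0.03,0,0,0,50],[0,0,-0.025,0,0,0,0]],
])

```text
clock: 11.97
position: [493.7, -115.2, 257.3]
ee_rot: [-0.62, 0.752, -0.143, 0.173]
contact_force: [0.2, -0.3, 0.2]
gripper_width: 74.3
```

Call:
drive_tool([
  [[0,0,0,0,0,0,0],[0,0,0,0,0,0,0],[0,0,0,0,0,0,0]],
])

```text
clock: 12.22
position: [493.7, -115.2, 254.3]
ee_rot: [-0.62, 0.753, -0.142, 0.172]
contact_force: [1.0, 0.9, -0.6]
gripper_width: 85.3
```

```bash
python3 mark.py w5.png
```

```text
(38, array([-1.473, -0.437,  0.743])) 85.28195858540595 [ 0.954  0.897 -0.632] [ 0.122 -0.027 -0.585  0.099 -0.568 -0.387] (array([  0.166,   0.215, 130.365]), array([ 0.003,  0.005, -2.515]))
```

The mark is at -0.4° of the pointer, within about 0.5 mm, and released. Next is the plate. I work out the move to a look pose above it.

```bash
cat >> h.py <<'E'
def down(h): 
    a=np.radians(h);x=np.array([np.cos(a),np.sin(a),0]);z=np.array([0,0,-1.]);return R.from_matrix(np.c_[x,np.cross(z,x),z])
E
python3 - <<'E'
from h import *; from bench import *
s=read_state();t,r=toolmove(s,[599.4,254,230],down(-125.6));print(t,np.linalg.norm(t),r,np.linalg.norm(r))
E
```

```text
[-378.781  -12.709   66.781] 384.8327898694522 [-0.414  0.178  0.421] 0.616866763256012
```

Call:
drive_tool([
  [[-0.038,-0.0013,0.0067,0,0,0,0],[-0.038,-0.0013,0.0067,0,0,0,0],[-0.038,-0.0013,0.0067,0,0,0,0],[-0.038,-0.0013,0.0067,0,0,0,0],[-0.038,-0.0013,0.0067,0,0,0,0],[-0.038,-0.0013,0.0067,0,0,0,0],[-0.038,-0.0013,0.0067,0,0,0,0],[-0.038,-0.0013,0.0067,0,0,0,0]],
])

```text
clock: 12.93
position: [578.9, 182.8, 233.4]
ee_rot: [-0.62, 0.753, -0.142, 0.17]
contact_force: [0.6, -0.2, 0.2]
gripper_width: 85.2
```

Call:
drive_tool([
  [[-0.038,-0.0013,0.0067,0,0,0,0],[-0.037,-0.0013,0.0067,0,0,0,0],[0,0,0,-0.083,0.036,0.084,0],[0,0,0,-0.083,0.036,0.084,0],[0,0,0,-0.083,0.036,0.084,0],[0,0,0,-0.083,0.036,0.084,0],[0,0,0,-0.083,0.036,0.084,0],[0,0,0,0,0,0,0]],
])

```text
clock: 13.6
position: [603.0, 254.6, 228.4]
ee_rot: [-0.455, 0.89, 0.0, -0.002]
contact_force: [0.5, 0.8, -0.2]
gripper_width: 85.5
```

Call:
drive_tool([
  [[0,0,0,0,0,0,0],[0,0,0,0,0,0,0]],
])

```text
clock: 13.77
position: [599.6, 253.6, 229.0]
ee_rot: [-0.458, 0.889, -0.002, -0.002]
contact_force: [-0.1, -0.1, -0.2]
gripper_width: 85.4
```

Run:
```python
from h import *; from bench import *
s=read_state();w=camera_params("wrist");im=get_image("wrist");cv2.imwrite("pics/w6.png",im)
c=big(mask(im,(100,100,60),(125,255,255)));P=onplane(w,c[:,0],(0,0,10));print("plate",cv2.minAreaRect(P[:,:2].astype(np.float32)))
m=mask(im,(5,140,180),(20,255,255));c=big(m);P=onplane(w,c[:,0],(0,0,45));a=cv2.minAreaRect(P[:,:2].astype(np.float32));print("rib",a)
print(s["joints"],s["position"],toolmove(s,[599.4,254,230],down(-125.6)))
```

```text
plate ((375.3617248535156, 556.9343872070312), (133.0030059814453, 169.79298400878906), 0.18916423618793488)
rib ((592.9376220703125, 244.82254028320312), (32.201717376708984, 11.69837760925293), 54.549259185791016)
[ 0.649  0.437  0.063  0.003 -1.201 -1.27 ] [599.641 253.607 228.97 ] (array([-0.175,  0.423, -1.032]), array([-0.001, -0.004,  0.002]))
```

View pics/w6.png

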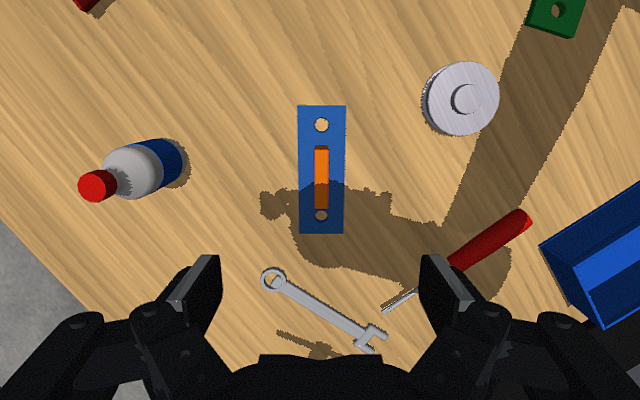

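The plate is clear at (322,170), with its lower half in shadow, and its rib at (321,178) lines up with the tool. The spanner and screwdriver keep clear of the fingers. I refine with a region of interest.

Run:
```python
from h import *; from bench import *
s=read_state();w=camera_params("wrist");im=cv2.imread("pics/w6.png")
c=big(mask(im,(100,100,25),(125,255,255)),(280,90,370,250));P=onplane(w,c[:,0],(0,0,10));a=cv2.minAreaRect(P[:,:2].astype(np.float32));print("plate",a)
h=cv2.findContours(255-mask(im,(100,100,25),(125,255,255))[90:250,300:343],cv2.RETR_LIST,cv2.CHAIN_APPROX_NONE)[0]
for k in h:
    A=cv2.contourArea(k)
    if 80<A<400: print("hole",A,onplane(w,[k[:,0].mean(0)+[300,90]],(0,0,10)))
c=big(mask(im,(5,140,60),(20,255,255)),(305,130,340,215));P=onplane(w,c[:,0],(0,0,45));print("rib",cv2.minAreaRect(P[:,:2].astype(np.float32)))
x,y=a[0];print(toolmove(s,[x,y,60],down(-125.6)))
```

```text
plate ((600.1370239257812, 255.45297241210938), (140.0352325439453, 49.82252883911133), 54.29981231689453)
hole 83.0 [[628.417 294.597  10.   ]]
hole 139.5 [[570.568 214.363  10.   ]]
rib ((598.7257690429688, 253.58587646484375), (62.6835823059082, 13.650260925292969), 54.27096939086914)
(array([ -2.577,   0.5  , 169.493]), array([-0.001, -0.004,  0.002]))
```

Call:
drive_tool([
  [[-0.0025,0.0005,0.038,-0.001,-0.004,0.003,110],[0,0,0.038,0,0,0,110],[0,0,0.038,0,0,0,110],[0,0,0.038,0,0,0,110],[0,0,0.025,0,0,0,110],[0,0,0.015,0,0,0,110],[0,0,0.01,0,0,0,110],[0,0,0,0,0,0,110]],
])

```text
clock: 14.48
position: [599.4, 256.0, 26.7]
ee_rot: [-0.457, 0.89, 0.0, -0.001]
contact_force: [0.5, -0.0, 0.6]
gripper_width: 48.3
```

Run:
```python
from h import *; from bench import *
s=read_state();print(s["contact_force"],s["position"],toolmove(s,[600.1,255.4,23],down(-125.7)))
```

```text
[ 0.45  -0.005  0.638] [599.387 256.039  26.692] (array([ 0.096, -0.957,  3.69 ]), array([ 0.001, -0.002,  0.   ]))
```

Call:
drive_tool([
  [[0,-0.001,0.0035,0,0,0,110],[0,0,0,0,0,0,255],[0,0,0,0,0,0,255],[0,0,0,0,0,0,255],[0,0,0,0,0,0,255],[0,0,0,0,0,0,255]],
])

```text
clock: 14.98
position: [603.0, 256.8, 27.1]
ee_rot: [-0.456, 0.89, 0.001, 0.002]
contact_force: [-1.5, 1.5, 6.2]
gripper_width: 12.8
```

Call:
drive_tool([
  [[0,0,-0.01,0,0,0,255],[0,0,-0.02,0,0,0,255],[0,0,-0.035,0,0,0,255],[0,0,-0.038,0,0,0,255],[0,0,-0.038,0,0,0,255],[0,0,-0.038,0,0,0,255],[0,0,-0.038,0,0,0,255],[0,0,-0.038,0,0,0,255]],
])

```text
clock: 15.65
position: [600.9, 255.0, 281.8]
ee_rot: [-0.456, 0.89, 0.001, 0.0]
contact_force: [1.3, 1.1, -4.3]
gripper_width: 12.8
```

Call:
drive_tool([
  [[0,0,-0.03,0,0,0,255],[0,0,-0.02,0,0,0,255],[0,0,0,0,0,0,255]],
])

```text
clock: 15.9
position: [603.1, 255.8, 336.3]
ee_rot: [-0.456, 0.89, 0.001, 0.006]
contact_force: [-0.1, -0.1, -0.6]
gripper_width: 13.1
```

Run:
```python
from h import *; from bench import *
s=read_state();Rt,u,l,n=slope_rot(180);H=np.array([544.6,-115.4,146.3])+50*u+46*l
print(s["contact_force"],s["gripper_width"],s["position"],s["joints"],H,u,l,n)
t,r=toolmove(s,H+120*n,Rt);print(t,np.linalg.norm(t),r,np.linalg.norm(r))
im=get_image("wrist");cv2.imwrite("pics/w7.png",im);cv2.imwrite("pics/w7c.png",im[150:400,180:460])
```

```text
[-0.12  -0.105 -0.647] 13.087343458431901 [603.143 255.763 336.331] [ 0.648  0.388  0.251  0.001 -1.422 -1.272] [587.901 -69.4   171.3  ] [0.866 0.    0.5  ] [0. 1. 0.] [-0.5    0.     0.866]
[ 308.542 -128.659   58.095] 339.30301938270566 [ 0.249 -0.471  0.924] 1.0660729438196799
```

View pics/w7c.png

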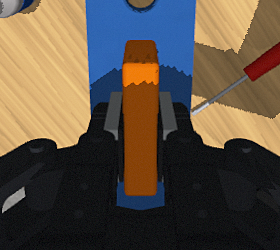

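The plate is held off the bench, with the rib centred between the pads at crop (142,120) and a hole edge at (142,3). I measure the plate's pose in the tool from its edges and hole.

Run:
```python
from h import *; from bench import *
s=read_state();w=camera_params("wrist");im=cv2.imread("pics/w7.png");R0=R.from_quat(s["ee_rot"])
m=mask(im,(100,100,20),(125,255,255))
def tr(uv):
    o,d=rays(w,uv);return R0.inv().apply(o-s["position"]),R0.inv().apply(d)
for row in range(60,240,20):
    x=np.nonzero(m[row,230:420])[0]+230
    if len(x)<5: print(row,"none");continue
    o,d=tr([(x.min()-.5,row),(x.max()+.5,row)]); d=d/d[:,2:]
    k=(50/abs(d[0,1]-d[1,1]))   # depth below camera where width is 50
    P=o+d*k; print(row,x.min(),x.max(),"z",P[0,2],"x",P[:,0],"y",P[:,1])
g=255-m; roi=g[100:175,290:355]
for c in cv2.findContours(roi,cv2.RETR_LIST,cv2.CHAIN_APPROX_NONE)[0]:
    A=cv2.contourArea(c)
    if 200<A<2500:
        e=cv2.fitEllipse(c);uv=np.array(e[0])+[290,100];o,d=tr([uv]);d/=d[:,2:];print("hole",A,e,[ (z,(o+d*(z-o[2]))[0,:2]) for z in (13,15,17)])
ys=np.nonzero(m[:,322])[0];print("plate rows at col 322",ys.min());ys=np.nonzero(m[:,285])[0];print(ys.min());o,d=tr([(285,ys.min()-.5),(322,ys.min()-.5)]);d/=d[:,2:];print("far end",[o+d*(z-o[2]) for z in (13,15,17)])
```

```text
60 none
80 none
100 263 377 z 16.177159126223017 x [72.256 72.292] y [-25.316  24.684]
120 264 376 z 16.645368711147228 x [63.684 63.723] y [-25.31  24.69]
140 265 375 z 17.06780428510811 x [54.823 54.862] y [-25.305  24.695]
160 266 374 z 17.44307944107402 x [45.654 45.695] y [-25.299  24.701]
180 267 373 z 17.769360475326636 x [36.161 36.204] y [-25.293  24.707]
200 268 373 z 16.591681295114142 x [26.759 26.804] y [-25.049  24.951]
220 269 372 z 16.782569526949942 x [16.666 16.713] y [-25.038  24.962]
hole 667.5 ((30.138166427612305, 43.0046272277832), (28.221527099609375, 30.267845153808594), 94.01151275634766) [(13, array([53.952, -0.238])), (15, array([53.707, -0.238])), (17, array([53.461, -0.239]))]
plate rows at col 322 100
100
far end [array([[ 72.423, -15.19 ,  13.   ],
       [ 72.409,   0.539,  13.   ]]), array([[ 72.427, -15.392,  15.   ],
       [ 72.412,   0.549,  15.   ]]), array([[ 72.43 , -15.594,  17.   ],
       [ 72.415,   0.559,  17.   ]])]
```

Run:
```python
from h import *; from bench import *
s=read_state();Rt,u,l,n=slope_rot(180);H=np.array([544.6,-115.4,146.3])+50*u+46*l
t,r=toolmove(s,H+2.8*u+.2*l+190*n,Rt);print(t,np.linalg.norm(t),r,np.linalg.norm(r))
```

```text
[ 325.934 -103.277   -6.862] 341.9742107072482 [ 0.25  -0.477  0.923] 1.0687091229846113
```

Call:
drive_tool([
  [[0.03,-0.0095,-0.0006,0,0,0,255],[0.037,-0.0117,-0.0008,0,0,0,255],[0.037,-0.0117,-0.0008,0,0,0,255],[0.037,-0.0117,-0.0008,0,0,0,255],[0.037,-0.0117,-0.0008,0,0,0,255],[0.037,-0.0117,-0.0008,0,0,0,255],[0.037,-0.0117,-0.0008,0,0,0,255],[0.037,-0.0117,-0.0008,0,0,0,255]],
])

```text
clock: 16.62
position: [504.7, -34.0, 332.9]
ee_rot: [-0.456, 0.89, 0.002, -0.001]
contact_force: [0.6, -0.4, -2.7]
gripper_width: 13.2
```

Call:
drive_tool([
  [[0.025,-0.008,-0.0006,0,0,0,255],[0.012,-0.0039,-0.0003,0,0,0,255],[0,0,0,0.0125,-0.024,0.046,255],[0,0,0,0.025,-0.0477,0.0923,255],[0,0,0,0.025,-0.0477,0.0923,255],[0,0,0,0.025,-0.0477,0.0923,255],[0,0,0,0.025,-0.0477,0.0923,255],[0,0,0,0.025,-0.0477,0.0923,255]],
])

```text
clock: 17.28
position: [494.2, -69.2, 334.0]
ee_rot: [-0.211, 0.967, 0.001, 0.146]
contact_force: [-0.8, -0.0, -2.2]
gripper_width: 13.5
```

Call:
drive_tool([
  [[0,0,0,0.025,-0.0477,0.0923,255],[0,0,0,0.025,-0.0477,0.0923,255],[0,0,0,0.025,-0.0477,0.0923,255],[0,0,0,0.025,-0.0477,0.0923,255],[0,0,0,0.0125,-0.024,0.046,255],[0,0,0,0,0,0,255],[0,0,0,0,0,0,255],[0,0,0,0,0,0,255]],
])

```text
clock: 17.95
position: [495.1, -69.2, 335.7]
ee_rot: [-0.001, 0.967, -0.001, 0.256]
contact_force: [0.9, 0.7, -2.6]
gripper_width: 13.1
```

```bash
cat > tgt.py <<'E'
from h import *; from bench import *
import sys
s=read_state();Rt,u,l,n=slope_rot(180);H=np.array([544.6,-115.4,146.3])+50*u+46*l
t,r=toolmove(s,H+2.8*u+.2*l+float(sys.argv[1])*n,Rt);print(t,r,"F",s["contact_force"],"J",s["joints"],"w",s["gripper_width"],"clk",s["clock"])
E
python3 tgt.py 97
```

```text
[-1.389  0.174 91.794] [-0.002 -0.005  0.003] F [ 0.888  0.748 -2.558] J [ 0.259 -0.141 -0.537  0.206 -0.682 -1.954] w 13.075735933996826 clk 17.95
```

Call:
drive_tool([
  [[-0.0014,0,0.015,-0.002,-0.005,0.003,255],[0,0,0.02,0,0,0,255],[0,0,0.02,0,0,0,255],[0,0,0.02,0,0,0,255],[0,0,0.012,0,0,0,255],[0,0,0.005,0,0,0,255],[0,0,0,0,0,0,255],[0,0,0,0,0,0,255]],
])

```text
clock: 18.62
position: [543.0, -69.5, 258.0]
ee_rot: [0.0, 0.966, -0.0, 0.26]
contact_force: [-0.6, 0.2, -3.5]
gripper_width: 12.7
```

```bash
python3 tgt.py 97
python3 - <<'E'
from h import *; from bench import *
s=read_state();w=camera_params("wrist");im=get_image("wrist");cv2.imwrite("pics/w8.png",im);R0=R.from_quat(s["ee_rot"])
m=mask(im,(100,100,20),(125,255,255))
for row in range(105,200,15):
    x=np.nonzero(m[row,230:420])[0]+230
    o,d=rays(w,[(x.min()-.5,row),(x.max()+.5,row)]);o=R0.inv().apply(o-s["position"]);d=R0.inv().apply(d);d=d/d[:,2:]
    P=o+d*(50/abs(d[0,1]-d[1,1])); print(row,x.min(),x.max(),P.round(1).tolist())
_,u,l,n=slope_rot(0);C=np.array([544.6,-115.4,146.3])
print("pin tip px", proj(w,C+46*l+22*n),"rim-top",proj(w,C+46*l),"fixed tip",proj(w,C+100*u+46*l+22*n))
E
```

```text
[1.657 0.337 0.496] [-0.     0.002 -0.001] F [-0.589  0.154 -3.532] J [ 0.219  0.016 -0.62   0.264 -0.433 -2.002] w 12.697939082446876 clk 18.6167
105 263 377 [[69.2, -25.6, 15.7], [69.3, 24.4, 15.7]]
120 264 376 [[62.8, -25.6, 16.7], [62.8, 24.4, 16.7]]
135 265 375 [[56.1, -25.5, 17.7], [56.2, 24.5, 17.7]]
150 265 375 [[49.6, -25.5, 15.9], [49.6, 24.5, 15.9]]
165 266 374 [[42.5, -25.5, 16.9], [42.6, 24.5, 16.9]]
180 267 373 [[35.2, -25.5, 17.8], [35.3, 24.5, 17.8]]
195 267 373 [[28.5, -25.5, 15.9], [28.6, 24.5, 15.9]]
pin tip px [[321.17  127.926]] rim-top [[321.104 125.237]] fixed tip [[320.96  273.305]]
```

View pics/w8.png

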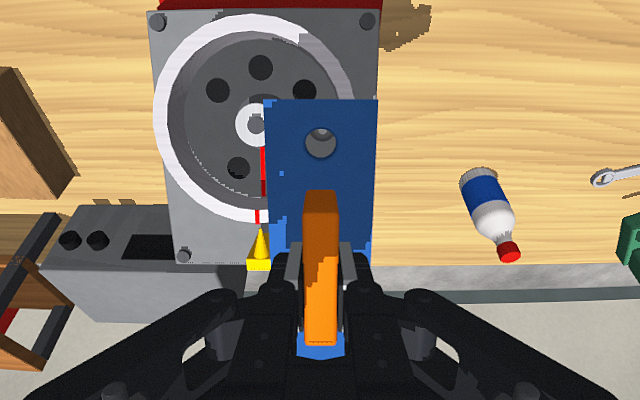

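The plate is square in the tool. Its lower hole at (321,143) is in line with the pulley pin, and the mark at (258,213) still faces the pointer. I descend to just above the pin tips.

Call:
drive_tool([
  [[0.002,0.0006,0.01,0,0.002,0,255],[0,0,0.012,0,0,0,255],[0,0,0.012,0,0,0,255],[0,0,0.01,0,0,0,255],[0,0,0,0,0,0,255],[0,0,0,0,0,0,255],[0,0,0,0,0,0,255]],
])

```text
clock: 19.25
position: [563.2, -68.7, 220.1]
ee_rot: [0.0, 0.966, 0.0, 0.26]
contact_force: [-0.7, 0.2, -2.1]
gripper_width: 12.6
```

```bash
python3 tgt.py 27
python3 - <<'E'
from h import *; from bench import *
w=camera_params("wrist");im=get_image("wrist");cv2.imwrite("pics/w9.png",cv2.resize(im[80:200,240:400],(800,600),interpolation=cv2.INTER_CUBIC))
_,u,l,n=slope_rot(0);C=np.array([544.6,-115.4,146.3]);print((proj(w,[C+46*l+22*n,C+46*l])-[240,80])*5)
E
```

```text
[ 0.269 -0.482 27.612] [ 0.     0.003 -0.001] F [-0.668  0.19  -2.137] J [ 0.201  0.095 -0.664  0.334 -0.31  -2.066] w 12.608158653244335 clk 19.25
[[398.493 290.472]
 [398.798 268.265]]
```

View pics/w9.png

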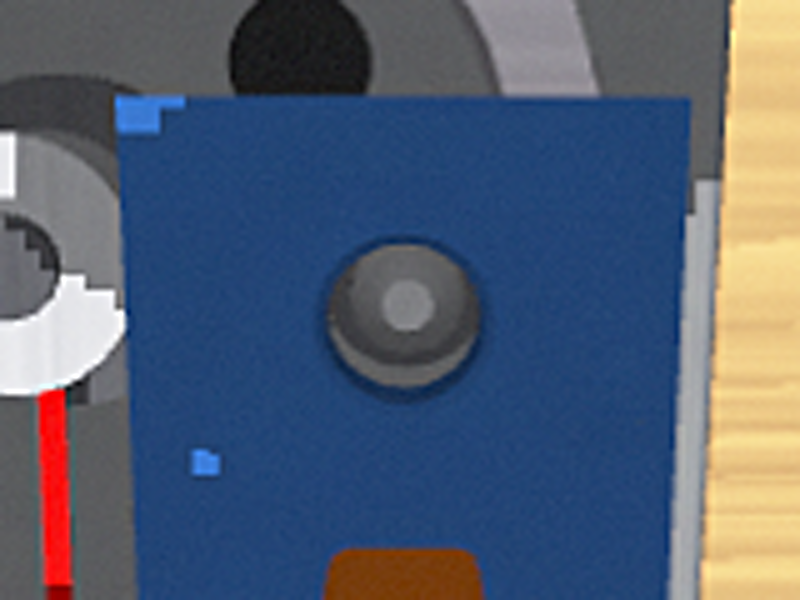

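The pin tip shows through the hole at crop (407,304), with the hole centred at about (404,314). I compute the residual in tool axes.

Run:
```python
from h import *; from bench import *
s=read_state();w=camera_params("wrist");R0=R.from_quat(s["ee_rot"])
def at(px,z):
    o,d=rays(w,[np.array(px)/5+[240,80]]);o=R0.inv().apply(o-s["position"]);d=R0.inv().apply(d)[0];return o+d*(z-o[2])/d[2]
print("hole(top edges L,R,T,B)",at((328,316),17),at((481,316),17),at((404,239),17),at((404,392),17))
print("hole visible bottom", at((404,386),17),"pin tip",at((407,304),32.6),at((407,304),30))
```

```text
hole(top edges L,R,T,B) [52.454 -7.023 17.   ] [52.473  6.763 17.   ] [59.303 -0.187 17.   ] [45.551 -0.162 17.   ]
hole visible bottom [46.102 -0.163 17.   ] pin tip [51.709  0.145 32.6  ] [52.014  0.136 30.   ]
```

The residual is only (-0.6, +0.3) mm. I lower with that correction.

Call:
drive_tool([
  [[-0.0005,0.0003,0.005,0,0.002,0,255],[0,0,0.005,0,0,0,255],[0,0,0.004,0,0,0,255],[0,0,0.003,0,0,0,255],[0,0,0,0,0,0,255],[0,0,0,0,0,0,255]],
])

```text
clock: 19.8
position: [571.7, -68.6, 203.7]
ee_rot: [0.0, 0.966, -0.0, 0.258]
contact_force: [-0.5, 0.2, -2.6]
gripper_width: 12.9
```

```bash
python3 tgt.py 27
```

```text
[-0.702 -0.553  9.159] [-0.    -0.003 -0.001] F [-0.455  0.217 -2.641] J [ 0.192  0.131 -0.68   0.373 -0.264 -2.1  ] w 12.88327361416893 clk 19.8
```

Call:
drive_tool([
  [[0,0,0.003,0,-0.002,0,255],[0,0,0.003,0,0,0,255],[0,0,0.002,0,0,0,255],[0,0,0.001,0,0,0,255],[0,0,0,0,0,0,255],[0,0,0,0,0,0,255]],
])

```text
clock: 20.3
position: [576.0, -68.6, 196.3]
ee_rot: [0.0, 0.966, 0.0, 0.259]
contact_force: [-2.3, 0.3, -1.0]
gripper_width: 13.2
```

```bash
python3 tgt.py 27
```

```text
[-0.599 -0.563  0.642] [-0.     0.    -0.001] F [-2.295  0.304 -0.962] J [ 0.184  0.147 -0.696  0.413 -0.231 -2.135] w 13.227159308048032 clk 20.3
```

Call:
drive_tool([
  [[0,0,0.001,0,0,0,255],[0,0,0.001,0,0,0,255],[0,0,0,0,0,0,255],[0,0,0,0,0,0,255]],
])

```text
clock: 20.63
position: [576.2, -68.7, 196.1]
ee_rot: [0.0, 0.966, -0.0, 0.259]
contact_force: [-14.7, 4.2, 9.9]
gripper_width: 13.1
```

```bash
python3 tgt.py 27
```

```text
[-0.535 -0.511  0.321] [-0.     0.001 -0.001] F [-14.696   4.189   9.852] J [ 0.183  0.147 -0.699  0.421 -0.226 -2.142] w 13.137317604391999 clk 20.6333
```

It is seated: the normal force rose to about 16 N with no further travel, at the expected height. I ease off, open, wait, and withdraw along the axis.

Call:
drive_tool([
  [[0,0,-0.0015,0,0,0,255],[0,0,0,0,0,0,255],[0,0,0,0,0,0,130],[0,0,0,0,0,0,130],[0,0,0,0,0,0,130],[0,0,0,0,0,0,130]],
])

```text
clock: 21.13
position: [577.1, -68.4, 196.3]
ee_rot: [0.0, 0.966, 0.0, 0.259]
contact_force: [-0.3, -0.1, 0.9]
gripper_width: 41.6
```

Call:
drive_tool([
  [[0,0,-0.01,0,0,0,130],[0,0,-0.02,0,0,0,130],[0,0,-0.03,0,0,0,130],[0,0,-0.03,0,0,0,130],[0,0,-0.03,0,0,0,130],[0,0,-0.02,0,0,0,130],[0,0,0,0,0,0,130],[0,0,0,0,0,0,130]],
])

```text
clock: 21.8
position: [506.6, -68.4, 318.7]
ee_rot: [0.0, 0.965, 0.001, 0.261]
contact_force: [0.1, 0.1, -0.5]
gripper_width: 41.9
```

```bash
python3 mark.py w10.png
python3 - <<'E'
from h import *; from bench import *
w=camera_params("wrist");im=cv2.imread("pics/w10.png");_,u,l,n=slope_rot(0);C=np.array([544.6,-115.4,146.3]);H=C+50*u+46*l
for nm,h in (("seated",10),("4mm up",14)):
    c=np.array([H+h*n+a*70*u+b*25*l for a,b in((-1,-1),(-1,1),(1,1),(1,-1))]);print(nm,proj(w,c).round(1).tolist())
m=mask(im,(100,100,20),(125,255,255));c=big(m);P=onplane(w,c[:,0],H+10*n,n)-H
print("plate rect u,l",cv2.minAreaRect(np.c_[P@u,P@l].astype(np.float32)))
E
```

```text
(24, array([-1.814, -0.966, -0.061])) 41.87453863824151 [ 0.139  0.141 -0.548] [ 0.251 -0.11  -0.561  0.216 -0.617 -1.967] (array([ 53.949, -47.278, 179.019]), array([0.088, 0.033, 2.389]))
seated [[289.7, 98.7], [349.5, 98.7], [345.9, 251.9], [293.3, 251.9]]
4mm up [[289.3, 98.7], [349.9, 98.7], [346.2, 253.8], [293.0, 253.8]]
plate rect u,l ((-2.0876312255859375, 0.19418907165527344), (50.73064041137695, 140.1614990234375), 89.98601531982422)
```

View pics/w10.png

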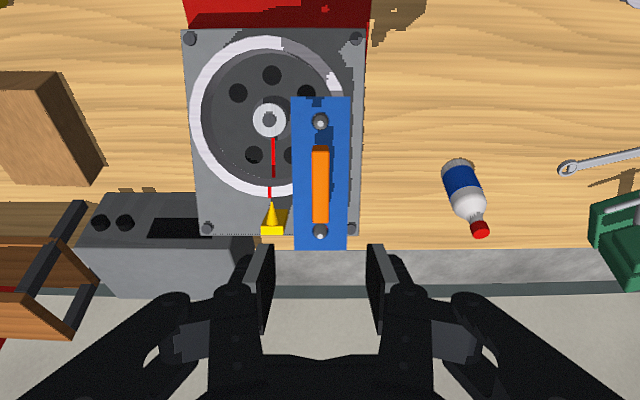

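The plate sits on both pins, with the pin tips visible in its holes at (320,122) and (320,231). The mark at (270,190) faces the pointer and the arm is clear. I hand in.

```bash
python3 -c "
from bench import *; s=read_state(); print(s['contact_force'],s['joint_vel'].round(3)); print(job_done())"
```

```text
[-0.43611418 -0.64365328 -0.12902433] [-0.003  0.03  -0.02  -0.003 -0.003  0.001]
the job is handed in; nothing more can be done
None
```

I turned the pulley until its mark faced the pointer and let go of it. I then lowered the blue plate onto both pins and released it once it was seated. The job was handed in at about 22 s of the 72 s allowed; no verdict is reported.

**How it went**
- I turned the pulley by its hub rather than its rim. The first try was out of reach (joint 5 at its limit, about 36 N of side force), so I backed out, tilted the tool about 4° steeper and gripped shallower.
- The first turn left the mark 14° short, so I regripped and turned the rest.

**Last checks**
- **Mark:** it was -0.4° from the pointer after release and -1.0° with the plate on, about 1.2 mm at the rim against the 4 mm allowed.
- **Seating:** the force along the pulley's axis rose to about 16 N within 0.3 mm of the expected seat height, while I was still holding the plate.
- **Final picture:** both pin tips show in the plate's holes, and the gripper is clear. I saw none of the bystanders disturbed, but I did not measure their positions.

**One disagreement:** the final picture puts the plate's centre 2.1 mm down the slope from my computed home point. An earlier close look had put the pulley pin about 1.3 mm the same way. I take both as camera calibration error, because both pins are in the holes with only 1.2 mm of play.

I viewed 11 pictures, one over the budget of 10.

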